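# Set and lock the glue dispenser's pressure regulator

### The arm

A 6-joint arm with a two-finger parallel gripper is mounted at the origin on the work surface. World frame = base frame: x ahead of the robot, y to its left, z up, the work surface at z = 0. Lengths are in m, angles in rad, forces in N, time in s.
With the tool pointing down it reaches from about 0.225 to 0.725 m from the base axis. Payload 3.1 kg.
Tool frame: the origin (TCP) lies midway between the tips of the shut fingers; the grasp point (between the pads) lies 19 mm behind it; z points along the fingers, y is the line along which they close (so a half turn about z gives the same grasp; the last joint's range is limited). The gripper opens to 85 mm and grips with 20 to 120 N. Pads are 22 mm wide; open, the fingers measure 114 mm over their backs; the gripper's body (76 mm by 85 mm) begins 54 mm behind the grasp point. The pads swing forward as they close: fully open they stand 13 mm farther back than shut.
Start: joints at [1.101, 0.048, 0.099, 1.622, 0, 1.443], TCP at [0.176, 0.495, 0.231] pointing down, gripper open.
Joint ranges: [-2.91, 2.91], [-0.99, 1.94], [-1.21, 1.42], [-2.12, 2.29], [-1.49, 1.47], [-3.14, 3.14]. Speed limits (rad/s): [2.79, 2.79, 3.14, 3.14, 3.14, 3.14].

### API

Orientations are given as a 3x3 rotation matrix whose columns are the frame's x, y, z axes.
In Python, from plant import manip gives the robot as it stands.
- The arm moves only by the tool jog_arm, never from a script. Its argument "increments" is one flat list of numbers, 6 for each row, row after row: the shift along the world's x, y, z in units of 25 mm (1.0 is 25 mm), then the turn, a rotation vector about the world's x, y, z in units of 6 degrees (1.0 is 6 degrees). A call has 1 to 12 rows; each row shifts and turns the commanded pose from where the row before left it; what a row does not reach is not made up. A row lasts 1/12 s, in which the tool goes at most 41.7 mm and 7.16 degrees, less where a joint would pass 70% of its speed; a pose out of reach is approached as far as the arm can. A call is refused whole if a number of a shift passes 1 or a number of a turn 1, either way. A call with a gripper value outside its range is refused whole. "hand" is the finger opening in mm, from 0 to 85.4, set as the call begins (left out, the last holds). The fingers move at their own pace and stop on an object; "newtons" is the grip in N (left out, the last holds). Time passes only in rows, so rows that do not move let the fingers close. It gives the time, the measured TCP pose, the force, the opening and the grip force at its end, in the units of the state.
- manip.get_obs(): the state, without advancing time (a new reading comes with each control period).
- manip.capture(name): name is "scene" or "top"; returns a dict with "img" (384x512x3 uint8, red, green, blue), "range_z" (384x512 float32, m along the optical axis (not along the pixel's ray), 0 where there is no reading), "camera_matrix" (3x3 intrinsics, pixels), "R" (3x3) and "t" (3): a world point X has camera coordinates R X + t. Camera axes: x right, y down, z forward; pixel columns grow to the right and rows downward; lengths in m; the calibration is good to about 2 mm. A picture is of the moment at which its call begins.
- manip.close_job(): hands the job in; it is judged then, once.
The state is a dict: "t": time; "joints": joint angles; "qd": joint speeds; "joint_torque": joint torques, N m; "eef_pos": TCP position; "orientation": TCP orientation; "force": force on the tool from outside, world axes, zero at the start; "wrist_torque": the same for the moment, N m; "finger_gap": finger opening in m; "grip_force": force on a finger pad.
Only numpy, scipy, OpenCV 4.12 (cv2) and the standard library are available. Lean on these libraries where they do the work, as an engineer would, in place of code of your own. Each camera call takes 0.05 s, during which the arm holds its last target. There are 200 camera calls.

### The job

The glue dispenser's air pressure is set too low. Pull its regulator knob out to unlock it, turn it clockwise until the gauge needle stands at the black triangular set marker, then push the knob fully home so that it locks at the nearest position its teeth allow, and let go. Do not press on the gauge, and leave the other things on the bench where they are.

Things in the scene. Friction and masses are not known exactly. Their poses are not given: they have to be found in the camera images.
- dispenser: benchtop glue dispenser: grey case 190 (x) x 240 (y) x 113 mm high, fixed. Origin: middle of its underside; -x is its front, y its user's left, z up. Its panel slopes 32 degrees from level, facing up and to the front, from 35 mm high at x = -95 mm to 113 mm at x = 30 mm; knob 58 mm right of the middle, gauge 50 mm left. A syringe barrel, 150 mm high, stands on its left cheek at x 55, y 142 mm.
- knob_home (a point): centre of the black ribbed regulator knob (40 mm in diameter, 29 mm high) when home: on its axis, half-way up it, 23.5 mm off the panel. Fixed: when the knob is pulled out its centre is further along z by knob_pull. z is the knob's axis, out of the panel, 32 degrees from vertical; x points up the slope. The panel is clear for 40 mm around the axis; neck and nut are narrower than the knob.
- knob_pull (a joint): how far the knob is pulled out, m: 0 fully home (locked, as at the start), 0.008 fully out against a stop (unlocked). A friction of 5 N holds it wherever it is left. Out, it turns against 0.05 N m and stays as left; it can turn 280 degrees clockwise. In the last 5 mm of its travel it is locked and cannot turn. Let go and pressed on its top, it lines itself up.
- lock_ring (a point): where the knob's axis meets the panel. Here, unseen under the knob's skirt, 18 fixed teeth, 20 degrees apart, take the knob's dogs when it is pushed home (play about 1.5 degrees each way). Where tooth meets tooth the knob stops 3 to 5.5 mm short, and may need up to 10 degrees of turn either way: rock it a little while pressing with 10 to 20 N until it drops in. z out of the panel, x up the slope.
- gauge: round pressure gauge, 63 mm in diameter, standing 16 mm off the panel, white face with grey ticks 10 degrees apart. Origin at the middle of its back on the panel; z out of the panel, x up the slope. Its window is not to be pressed on.
- needle_tip (a point): tip of the gauge's long thin black needle, 21 mm from the gauge's axis and 12.5 mm off the panel. Seen from outside, the needle turns clockwise by half a degree for every degree that the knob is turned clockwise.
- marker_tip (a point): inner point of the black set marker, a broad triangle at the rim of the gauge face; 21 mm from the gauge's axis, 12.5 mm off the panel. It stays put. At the start it is 25 to 80 degrees clockwise of the needle, so the knob needs 50 to 160 degrees. The locking position nearest to the marker leaves the needle at most 5 degrees (1.8 mm at the tip) off it.
- bottle_mid (a point): half-way up the body of a small white glue bottle with a thin spout, standing loose on the bench; 34 mm in diameter, 125 mm high, this point 35 mm up.
- knife_mid (a point): middle of the 140 mm handle of a blue craft knife lying loose on the bench, 162 x 22 x 14 mm, x along it towards the blade.
- cutters_mid (a point): middle of a pair of side cutters with yellow handles lying loose on the bench, 140 x 55 x 13 mm, x along it towards the jaws.

How it is judged:
By the outcome, as a careful person would: the job done as asked, in the order asked, and still so for the second after the job is handed in, with the robot touching nothing.
It also fails if it takes over 54 s, if anything falls off the work surface, if the arm or the gripper's body presses on something with over 40 N, if the wrist force passes 120 N, or if a joint passes its speed limit or range.

## Working session

There is one attempt and no reset: what is moved stays moved. The work goes in short steps, Python scripts to look and compute and a tool call to move; the robot and the scene stay as the last step left them, time stands still between calls to the robot, and variables do not carry over. Pictures are saved under pics/ and viewed, at most 10 in all, crops included, and the job is handed in when it is done.

Besides the shell and the picture viewer there is one more tool, called after "Request:" by a JSON object that holds its "op" and its "data", one argument or row to a line. jog_arm: Moves the arm, as the interface text tells. Its arguments: {"type":"object","properties":{"increments":{"type":"array","items":{"type":"number"}},"hand":{"type":"number"},"newtons":{"type":"number"}},"required":["increments"]}

```bash
mkdir -p pics; ls; python3 - <<'E'
from plant import manip
import cv2,numpy as np
for n in("scene","top"):
    c=manip.capture(n); np.savez(f"{n}0.npz",**c)
    cv2.imwrite(f"pics/{n}0.png",c["img"][:,:,::-1])
    print(n,c["camera_matrix"].tolist(),(-c["R"].T@c["t"]).round(3),c["R"].round(3).tolist())
o=manip.get_obs();print(o["t"],o["eef_pos"],o["orientation"],o["force"],o["finger_gap"])
E
```

```text
pics
scene [[440.00445594127507, 0.0, 248.62431207834263], [0.0, 440.00445594127507, 195.6728166980877], [0.0, 0.0, 1.0]] [1.09  0.625 0.739] [[-0.704, 0.71, -0.016], [0.468, 0.447, -0.763], [-0.534, -0.544, -0.647]]
top [[447.3214747526961, 0.0, 249.26790544678474], [0.0, 447.3214747526961, 197.08417596196935], [0.0, 0.0, 1.0]] [0.433 0.077 1.118] [[-0.016, -1.0, -0.014], [-0.988, 0.018, -0.153], [0.153, 0.012, -0.988]]
0.1 [0.17572013 0.49413589 0.23020519] [[-9.42150520e-01  3.35188607e-01 -9.97712017e-04]
 [ 3.35189962e-01  9.42148600e-01 -1.92470774e-03]
 [ 2.94852872e-04 -2.14778745e-03 -9.99997650e-01]] [-1.14207048  0.18536046 -0.94793565] 0.08524854327438544
```

View pics/scene0.png

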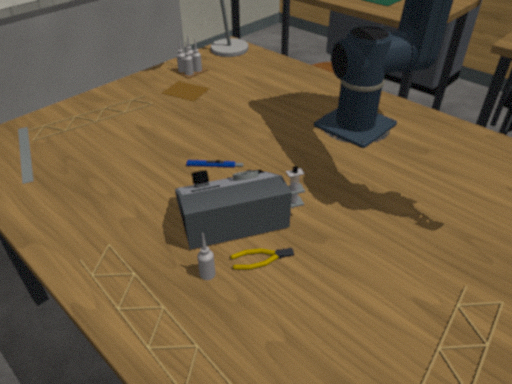

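View pics/top0.png

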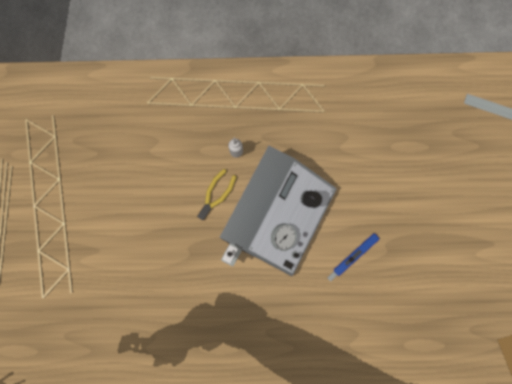

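The scene camera sees the dispenser from behind, at about (235,205), with the knob's top at (200,177). The top view shows the knob at (312,199), the gauge at (286,237), the knife at (355,256), the cutters at (217,195) and the bottle at (236,148). Next I'll measure the panel and zoom in on it.

```bash
cat > h.py <<'E'
import numpy as np,cv2
def pts(c):
    K=c["camera_matrix"];v,u=np.mgrid[0:384,0:512];z=c["range_z"].astype(float)
    p=np.stack([(u-K[0,2])/K[0,0]*z,(v-K[1,2])/K[1,1]*z,z],-1)
    return (p-c["t"])@c["R"]
def ray(c,u,v):
    d=c["R"].T@np.linalg.solve(c["camera_matrix"],[u,v,1.]);return -c["R"].T@c["t"],d
def onplane(c,u,v,n,h):  # n.X=h
    o,d=ray(c,u,v);return o+d*(h-n@o)/(n@d)
def proj(c,X):
    p=c["R"]@X+c["t"];q=c["camera_matrix"]@p;return q[:2]/q[2]
E
python3 - <<'E'
from h import *
c=dict(np.load("top0.npz"));P=pts(c)
# panel: region polygon
m=np.zeros((384,512),np.uint8)
cv2.fillPoly(m,[np.array([[290,160],[334,187],[292,268],[250,250]])],1)
S=P[(m>0)&(c["range_z"]>0)]
best=None;rng=np.random.default_rng(0)
for _ in range(500):
    a=S[rng.choice(len(S),3,False)];n=np.cross(a[1]-a[0],a[2]-a[0]);l=np.linalg.norm(n)
    if l<1e-5: continue
    n/=l;k=abs((S-a[0])@n)<.002
    if best is None or k.sum()>best.sum():best=k
I=S[best];ce=I.mean(0);n=np.linalg.svd(I-ce)[2][2];n*=np.sign(n[2])
print("plane",ce,n,"tilt",np.degrees(np.arccos(n[2])),"az",np.degrees(np.arctan2(n[1],n[0])),best.sum(),len(S), abs((I-ce)@n).mean())
np.savez("plane.npz",n=n,ce=ce)
# heights off panel
H=(P-ce)@n
x=cv2.convertScaleAbs(np.clip(H,0,.05)*5000)
print("knob H",np.round(H[190:210:3,302:324:3]*1000,1))
print("table z", np.median(P[300:340,100:140,2]))
crop=c["img"][140:290,215:365,::-1]
cv2.imwrite("pics/c1.png",cv2.resize(crop,None,fx=4,fy=4,interpolation=cv2.INTER_CUBIC))
s=dict(np.load("scene0.npz"))
cv2.imwrite("pics/c2.png",cv2.resize(s["img"][150:290,160:320,::-1],None,fx=4,fy=4,interpolation=cv2.INTER_CUBIC))
E
```

```text
plane [ 0.55475785 -0.00921621  0.08161525] [-0.25400239 -0.46714968  0.84690848] tilt 32.123006462509025 az -118.53416665483539 2808 4708 0.0008852448404112229
knob H [[ 1.9 -3.8 -1.1  1.9 -0.7  0.7 -2.9  1.4]
 [-1.6 14.9 20.9 31.7 37.3 36.2 -0.7 -0.5]
 [ 5.2 16.8 27.6 38.9 34.4 32.9 37.8 -1.7]
 [ 7.7 22.  34.7 34.5 34.5 35.7 33.3 -1.8]
 [ 5.9 23.2 33.8 35.4 34.3 33.7 35.9  0.7]
 [ 0.5 14.8 30.6 38.  36.3 35.9 34.5 -1.3]
 [-1.1  0.4 -2.2  0.3 33.6  0.2  4.2  0.6]]
table z 0.0006660785377226043
```

View pics/c1.png

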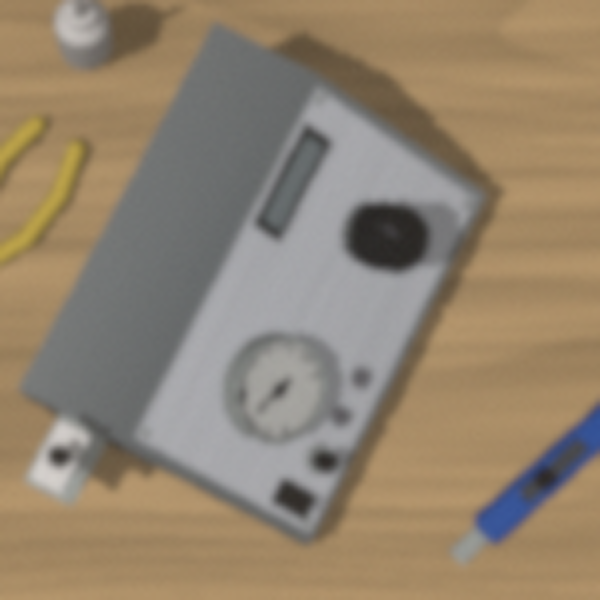

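View pics/c2.png

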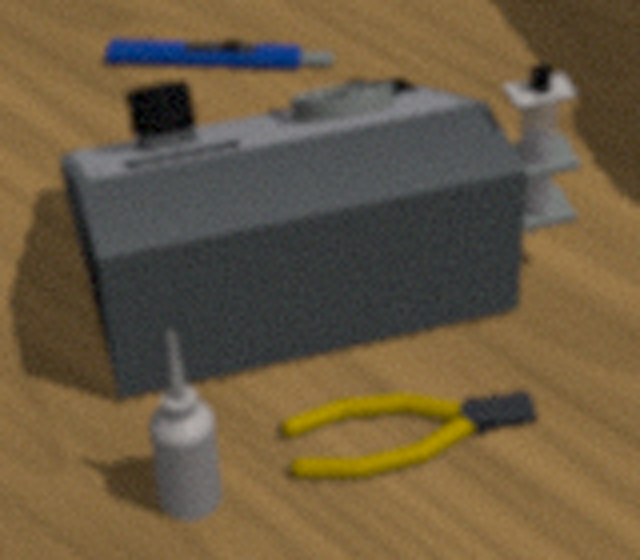

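In c1 the needle tip is at about (260,412) and the set marker at about (242,396) on the left rim. The gauge centre is near (284,387), so the marker is clockwise of the needle. The knob stands clear in both views. Next come precise measurements.

```bash
cat > gauge.py <<'E'
from h import *
from plant import manip
def grab(name,k=6):
    L=[manip.capture(name) for _ in range(k)]
    c=L[0];c["avg"]=np.mean([l["img"].astype(float) for l in L],0);return c
def frame(n):
    x=np.array([0,0,1.])-n[2]*n;x/=np.linalg.norm(x);return x,np.cross(n,x)
def polar(c,n,h,ctr):
    # cast ray of every pixel near gauge on plane; return clockwise angle (deg, seen from outside), radius, grey
    x,y=frame(n);out=[]
    u0,v0=proj(c,ctr)
    for v in range(int(v0)-20,int(v0)+21):
        for u in range(int(u0)-20,int(u0)+21):
            p=onplane(c,u,v,n,h)-ctr
            out.append((-(p@x),p@y,c["avg"][v,u].mean(),u,v))
    return np.array(out)
E
python3 - <<'E'
from gauge import *
z=np.load("plane.npz");n=z["n"];h0=n@z["ce"]
T=grab("top");S=grab("scene",3)
np.savez("T.npz",**T);np.savez("S.npz",**S)
x,y=frame(n);print("x",x,"y",y)
# knob silhouettes
def blob(c,box,th):
    g=c["avg"].max(2);u0,v0,u1,v1=box;m=np.zeros(g.shape,np.uint8);m[v0:v1,u0:u1]=g[v0:v1,u0:u1]<th
    k,l,st,ce=cv2.connectedComponentsWithStats(m);i=1+st[1:,4].argmax();return ce[i],st[i]
for th in(60,75,90):
    a,sa=blob(T,(295,180,340,220),th);b,sb=blob(S,(185,165,215,190),th)
    o1,d1=ray(T,*a);o2,d2=ray(S,*b)
    s=np.linalg.lstsq(np.c_[d1,-d2],o2-o1,rcond=None)[0]
    p,q=o1+s[0]*d1,o2+s[1]*d2
    print(th,a,sa,b,sb,"mid",(p+q)/2,"gap",np.linalg.norm(p-q),"H",n@((p+q)/2)-h0)
    print("  onplane top",onplane(T,*a,n,h0+.0235),"scene",onplane(S,*b,n,h0+.0235))
# gauge face brightness map
for r in T["avg"].mean(2)[222:253,268:304].astype(int): print(*["%3d"%k for k in r])
E
```

```text
x [0.40455355 0.74403655 0.53173869] y [-0.87853242  0.47768273  0.        ]
60 [311.51376147 198.6146789 ] [303 192  18  15 218] [199.73513514 177.52972973] [192 171  16  16 185] mid [ 0.58624469 -0.05514409  0.08903042] gap 0.0005261448490565237 H 0.01973742822782492
  onplane top [ 0.58576244 -0.05475406  0.09354363] scene [ 0.60451515 -0.03005809  0.11279004]
75 [311.63052209 198.69879518] [302 191  20  16 249] [199.88317757 178.02336449] [192 171  17  16 214] mid [ 0.58609489 -0.05542521  0.0873355 ] gap 0.0010807998527507631 H 0.018471360816943026
  onplane top [ 0.58559234 -0.0550432   0.09333313] scene [ 0.61036625 -0.02180695  0.11909616]
90 [311.5971223  198.53956835] [302 191  20  17 278] [199.94779116 178.42971888] [191 170  18  18 249] mid [ 0.5864309  -0.05530176  0.08639372] gap 0.001581692995646734 H 0.017530748729437877
  onplane top [ 0.58594337 -0.05496053  0.09348401] scene [ 0.61507312 -0.01538468  0.12405032]
168 167 167 168 168 168 168 167 167 166 166 164 161 157 153 151 151 153 156 157 157 156 156 159 161 162 163 165 166 165 165 165 164 163 163 163
168 167 167
[... 3608 characters left out ...]
 164 157 146 136 129 127 127 127 129 136 146 145 136 127 127 130 131 135 142 146 151 158 162 163 163 163 163 163 163 163 157
170 170 169 168 167 167 164 158 152 147 143 138 130 126 130 136 137 131 127 129 137 144 151 157 159 160 160 160 161 163 164 165 165 164 161 150
170 169 169 168 168 167 167 165 164 162 159 153 145 139 138 138 138 138 140 146 154 160 163 164 162 157 151 149 153 159 161 161 161 160 155 140
170 169 168 168 168 167 168 168 167 167 166 163 159 155 155 154 152 153 155 161 165 166 166 163 155 143 134 131 137 146 151 150 149 149 144 126
169 168 168 168 167 167 168 168 168 168 167 167 166 165 166 165 163 164 165 167 168 167 165 158 143 126 111 105 110 120 129 130 130 131 125 110
```

```bash
python3 - <<'E'
from gauge import *
T=dict(np.load("T.npz"));S=dict(np.load("S.npz"))
z=np.load("plane.npz");n=z["n"];h0=n@z["ce"];x,y=frame(n)
PT=pts(T);PS=pts(S)
# panel & top heights in both cameras
print("case top z (top cam)",np.median(PT[190:215,258:264,2]))
# scene: panel points near knob/gauge & case top strip
HS=PS@n-h0
print("scene z map"); 
for v in range(166,200,3): print(v,*["%4d"%k for k in PS[v,180:296:5,2]*1000])
for v in range(166,200,3): print(v,*["%4d"%k for k in HS[v,180:296:5]*1000])
# gauge: coordinates in panel plane relative to guess centre
g=T["avg"].mean(2)
C=onplane(T,284.7,237,n,h0+.0125)
pp=polar(T,n,h0+.0125,C); X=-pp[:,0];Y=pp[:,1];r=np.hypot(X,Y);w=np.clip(150-pp[:,2],0,None)
print("C",C)
# outer gauge edge at h=16: gradient search along rays
def edge(h,r0,r1,C,pick):
    pts_=[]
    for a in np.radians(np.arange(0,360,5)):
        rr=np.linspace(r0,r1,60);uv=np.array([proj(T,C+q*(np.cos(a)*x+np.sin(a)*y)) for q in rr]).astype(np.float32)
        s=cv2.remap(g.astype(np.float32),uv[:,0][None],uv[:,1][None],cv2.INTER_CUBIC)[0]
        d=np.gradient(s);i=(d.argmax() if pick>0 else d.argmin());pts_.append(rr[i]*np.array([np.cos(a),np.sin(a)]))
    return np.array(pts_)
def circ(p):
    k=np.ones(len(p),bool)
    for _ in range(5):
        A=np.c_[2*p,np.ones(len(p))];s=np.linalg.lstsq(A[k],(p**2).sum(1)[k],rcond=None)[0]
        R=np.sqrt(s[2]+s[:2]@s[:2]);e=abs(np.hypot(*(p-s[:2]).T)-R);k=e<max(.0012,np.median(e)*1.5)
    return s[:2],R,k.sum(),e[k].mean()
C16=onplane(T,284.7,237,n,h0+.016)
print("outer",circ(edge(.016,.025,.038,C16,1)))
print("inner",circ(edge(.0125,.017,.029,C,-1)))
np.save("C.npy",C)
E
```

```text
case top z (top cam) 0.1136228280994721
scene z map
166    1   -1    1    1    1    1    1    3    6    8    7    1    1    3    1    1    1    2    1    2    0   -1    1  150
169    2    2    1    0    0    0    0    0    0    0   -3    0    2    2    1    2   55    0    0   -2    0    3    1  146
172    0    0    1  109  112  107    1    0    0    3    1    1   75   72   78   99   59   59    0    3    0    1  135  138
175    1    2    1  104  105  100    0   -2    2    1    0   96  101  101  100   97   84   93  100  111  112    0  136  134
178    1   -1    1   98  100   95   -2    0    0    0   52   88   96   95   96  103  111  113  115  113  113    0  122  125
181    0    1    1   90   93   92   39   53  739   72   83   91  103  112  114  114  113  115  111  115  115    0  111  118
184    0    1    0   85   85   85   74   82   92  103  111  112  114  113  113  115  113  115  113  114  113  114  104  108
187   45   52   63   74   83  104  108  113  112  116  115  114  112  113  113  114  114  115  114  115  113  114   95   99
190   75   84   96  109  110  114  114  112  114  113  1
[... 1514 characters left out ...]
0  -21  -23  -25  -27  -29  -30  -32  -40
193   -1    0   -1   -4   -5   -7   -9  -10  -12  -14  -16  -18  -19  -22  -23  -25  -27  -29  -30  -32  -34  -35  -38  -46
196   -4   -5   -7   -9  -10  -12  -14  -16  -18  -20  -21  -23  -25  -26  -28  -30  -32  -34  -36  -38  -40  -43  -46  -56
199   -8  -10  -12  -14  -16  -18  -19  -21  -23  -25  -27  -28  -30  -31  -34  -35  -38  -40  -43  -45  -48  -50  -53  -64
C [0.49850481 0.00937721 0.08975958]
outer (array([ 0.00070382, -0.0023857 ]), np.float64(0.036513823173939176), np.int64(49), np.float64(0.0009909788726847662))
inner (array([-0.00090722, -0.00097023]), np.float64(0.025163162771586336), np.int64(51), np.float64(0.0005989384536069386))
```

```bash
cat > ang.py <<'E'
from gauge import *
def angles(T,Cs,n,h0,verbose=True):
    x,y=frame(n);g=T["avg"].mean(2).astype(np.float32);res={}
    for nm,C in Cs.items():
        a=np.arange(0,360,1.);out=[]
        def prof(r0,r1):
            s=0
            for q in np.linspace(r0,r1,7):
                X=[proj(T,C+q*(np.cos(np.radians(t))*x-np.sin(np.radians(t))*y)) for t in a]  # clockwise from upslope
                u=np.array(X,np.float32);s=s+cv2.remap(g,u[None,:,0],u[None,:,1],cv2.INTER_CUBIC)[0]
            return s/7
        def cen(p):
            i=p.argmin();k=(np.arange(-14,15)+i)%360;b=np.median(p[(np.arange(-30,31)+i)%360]);w=np.clip(b-p[k],0,None)
            return (a[i]+(w*np.arange(-14,15)).sum()/w.sum()),p[i]
        pn=prof(.010,.018);pm=prof(.0215,.025)
        q=pm.copy()
        res[nm]=(cen(pn),cen(q),(cen(q)[0]-cen(pn)[0]))
        print(nm,*res[nm])
    return res
E
python3 - <<'E'
from ang import *
T=dict(np.load("T.npz"));S=dict(np.load("S.npz"));z=np.load("plane.npz");n=z["n"];h0=n@z["ce"];x,y=frame(n);C=np.load("C.npy")
K=np.array([.5857,-.0549,.0935])
print("scene proj knob",proj(S,K),"top centre",proj(S,K+.0145*n),"bottom",proj(S,K-.0145*n))
ang=np.radians(np.arange(0,360,5))
E=np.array([proj(S,K+s*.0145*n+.02*(np.cos(t)*x+np.sin(t)*y)) for t in ang for s in(-1,1)])
print("pred scene box",E.min(0),E.max(0))
E=np.array([proj(T,K+s*.0145*n+.02*(np.cos(t)*x+np.sin(t)*y)) for t in ang for s in(-1,1)])
print("pred top box",E.min(0),E.max(0))
G=K+.108*y; print("C-K in x,y",(C-K)@x,(C-K)@y)
Cs={"hub":C,"inner":C-.0009*x-.00097*y,"x-1":C-.001*x,"y+1":C+.001*y,"x+1":C+.001*x,"y-1":C-.001*y}
angles(T,Cs,n,h0)
g=T["avg"].max(2)
for r in S["avg"].max(2)[166:192,186:214].astype(int): print(*["%3d"%k for k in r])
E
```

```text
scene proj knob [199.70169319 175.98802536] top centre [198.58917322 170.05719725] bottom [200.80941045 181.89325026]
pred scene box [190.32062465 168.44704548] [209.01238839 183.65339595]
pred top box [300.83240473 189.41885734] [322.39884524 208.05679708]
C-K in x,y 0.010560538482409934 0.10730791439278545
hub (np.float64(293.3663374694304), np.float32(130.65845)) (np.float64(327.63043470226415), np.float32(121.6148)) 34.26409723283376
inner (np.float64(295.56544081762667), np.float32(129.24615)) (np.float64(327.3900746492939), np.float32(134.07278)) 31.824633831667256
x-1 (np.float64(297.39266565026895), np.float32(130.33907)) (np.float64(328.5869463694131), np.float32(129.78311)) 31.19428071914416
y+1 (np.float64(294.87149410756297), np.float32(132.12991)) (np.float64(329.00560935227486), np.float32(116.80044)) 34.13411524471189
x+1 (np.float64(289.3169656637306), np.float32(131.14185)) (np.float64(326.5104780150346), np.float32(114.194885)) 37.19351235130398
y-1 (np.float64(291.9622077963648), np.float32(129.49919)) (np.float64(326.434181466591), np.float32(126.62671)) 34.471973
[... 2220 characters left out ...]
  93 103 114 122 126 127 120
106 104 102  97  93  93  90  82  63  49  55  63  75  77  87  87  88  90  93  97 105 110 108 108 107 104  94  92
102  99 100 102  99 102  99  98  86  77  75  84  91  98 104 109 108  98  98  98  95 101  91  85  85  88  86  81
118 118 119 118 121 119 121 119 112 107 106 107 105 100 102 100  96  86  84  85  87  85  85  83  89 100  99  96
131 128 131 129 124 122 120 111 112 105 104  96  93  85  86  87  88  84  84  90 101 101  98  94  94  97  98  93
131 132 133 132 121 101  85  85  86  86  89  86  83  83  91  97  99  97  94  96  99  93  93  88  86  86  83  83
133 135 133 132 120  95  80  78  83  91  97 103  95  95  94  95  98  94  88  85  87  83  81  82  81  81  82  80
```

```bash
cat > go.py <<'E'
import sys
from h import *
from plant import manip
from scipy.spatial.transform import Rotation as Ro
z=np.load("plane.npz");n=z["n"];x=np.array([0,0,1.])-n[2]*n;x/=np.linalg.norm(x);y=np.cross(n,x)
K=np.array([.5858,-.055,.093])
def show(off,turn=0):
    """difference to pose: TCP at K+off*n, tool turned clockwise by turn deg"""
    o=manip.get_obs();Rt=Ro.from_rotvec(-n*np.radians(turn)).as_matrix()@np.c_[y,x,-n]
    rv=Ro.from_matrix(Rt@o["orientation"].T).as_rotvec(degrees=True)
    e=K+off*n-o["eef_pos"]
    print("t",o["t"],"pos units",(e/.025).round(3),"turn units",(rv/6).round(3),"err(x,y,n)mm",np.round([e@x*1e3,e@y*1e3,e@n*1e3],2))
    print("joints",np.round(o["joints"],2),"F(x,y,n)",np.round([o["force"]@x,o["force"]@y,o["force"]@n],1),"M",np.round([o["wrist_torque"]@v for v in(x,y,n)],2),"gap",o["finger_gap"],"grip",o["grip_force"])
    return o
if __name__=="__main__": show(*[float(a) for a in sys.argv[1:]])
E
python3 go.py 0.12
```

```text
t 0.55 pos units [ 15.174 -24.228  -1.469] turn units [ 4.893 -2.185 -1.452] err(x,y,n)mm [-316.72 -622.59  155.5 ]
joints [1.1  0.05 0.1  1.62 0.   1.44] F(x,y,n) [ 0.   0.4 -0. ] M [0.05 0.01 0.06] gap 0.08545099310816534 grip 0.0
```

Request:
{"op": "jog_arm", "data": {
  "increments": [0.6,-1,0.5,0,0,0,0.6,-1,0.5,0,0,0,0.6,-1,0.5,0,0,0,0.6,-1,0.5,0,0,0,0.6,-1,0,0,0,0,0.6,-1,0,0,0,0,0.6,-1,0,0,0,0,0.6,-1,0,0,0,0,0.6,-1,0,0,0,0,0.6,-1,0,0,0,0,0.6,-1,0,0,0,0,0.6,-1,0,0,0,0],
  "hand": 70
}}

```text
t: 1.55
eef_pos: [0.3565, 0.1934, 0.2816]
orientation: [[-0.942, 0.335, 0.001], [0.335, 0.942, 0.0], [-0.001, 0.001, -1.0]]
force: [0.3, 0.1, -0.1]
finger_gap: 0.0702
grip_force: 0.0
```

Request:
{"op": "jog_arm", "data": {
  "increments": [0.6,-1,0,0,0,0,0.6,-1,0,0,0,0,0.6,-1,0,0.5,-0.22,-0.14,0.6,-1,0,0.5,-0.22,-0.14,0.6,-1,0,0.5,-0.22,-0.14,0.6,-1,0,0.5,-0.22,-0.14,0.6,-1,0,0.5,-0.22,-0.14,0.6,-1,0,0.5,-0.22,-0.14,0.6,-1,0,0.5,-0.22,-0.14,0.6,-1,0,0.5,-0.22,-0.14,0.6,-1,0,0.5,-0.22,-0.14,0.6,-1,0,0.5,-0.22,-0.14]
}}

```text
t: 2.55
eef_pos: [0.5366, -0.1072, 0.2818]
orientation: [[-0.881, 0.398, 0.257], [0.474, 0.739, 0.478], [-0.0, 0.543, -0.84]]
force: [-0.6, -0.1, -0.4]
finger_gap: 0.0702
grip_force: 0.0
```

```bash
python3 go.py 0.12
```

```text
t 2.55 pos units [ 0.75  -0.156 -3.489] turn units [-0.112  0.063 -0.041] err(x,y,n)mm [-41.69 -18.32 -76.81]
joints [-0.64  0.07  0.12  1.72  0.57 -0.18] F(x,y,n) [-0.6  0.4 -0.2] M [-0.03  0.46  0.01] gap 0.07018210527698153 grip 0.0
```

Request:
{"op": "jog_arm", "data": {
  "increments": [0.19,-0.04,-0.87,-0.03,0.016,-0.01,0.19,-0.04,-0.87,-0.03,0.016,-0.01,0.19,-0.04,-0.87,-0.03,0.016,-0.01,0.18,-0.04,-0.88,-0.02,0.015,-0.01,0.163,0.299,-0.542,0,0,0,0.163,0.299,-0.542,0,0,0,0.163,0.299,-0.542,0,0,0,0.163,0.299,-0.542,0,0,0,0.163,0.299,-0.542,0,0,0,0,0,0,0,0,0]
}}

```text
t: 3.38
eef_pos: [0.5734, -0.07, 0.123]
orientation: [[-0.88, 0.406, 0.246], [0.475, 0.745, 0.469], [0.007, 0.529, -0.848]]
force: [-0.8, 0.3, -0.4]
finger_gap: 0.0699
grip_force: 0.0
```

```bash
python3 go.py 0.04; python3 - <<'E'
from gauge import *
T=manip.capture("top");S=manip.capture("scene")
f=lambda c,a,b:cv2.resize(c["img"][a:a+120,b:b+120,::-1],None,fx=4,fy=4,interpolation=cv2.INTER_CUBIC)
cv2.imwrite("pics/g1.png",cv2.resize(np.hstack([f(T,150,240),f(S,110,150)]),(800,400)))
E
```

```text
t 3.3833 pos units [ 0.089 -0.147  0.156] turn units [-0.011 -0.075 -0.032] err(x,y,n)mm [ 0.24 -3.71  4.46]
joints [-0.54  0.12 -0.13  1.35  0.56 -0.05] F(x,y,n) [-0.3  0.8 -0.2] M [ 0.    0.54 -0.01] gap 0.06994148827240906 grip 0.0
```

View pics/g1.png

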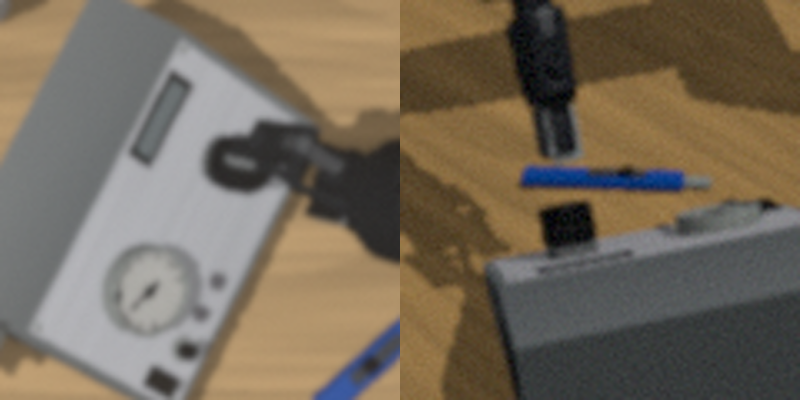

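The gauge is unobstructed in the top view (gauge at (150,290) in this crop), and the fingers straddle the knob's axis about 45 mm above it. Now I descend to grasp height, correcting the offset.

Request:
{"op": "jog_arm", "data": {
  "increments": [0.09,-0.147,0.156,-0.01,-0.075,-0.03,0,0,0,0,0,0,0.094,0.173,-0.313,0,0,0,0.094,0.173,-0.313,0,0,0,0.094,0.173,-0.313,0,0,0,0.094,0.173,-0.313,0,0,0,0,0,0,0,0,0,0,0,0,0,0,0],
  "hand": 66
}}

```text
t: 4.15
eef_pos: [0.5859, -0.0573, 0.0974]
orientation: [[-0.878, 0.403, 0.256], [0.478, 0.744, 0.466], [-0.003, 0.532, -0.847]]
force: [-0.2, -0.6, 0.7]
finger_gap: 0.0662
grip_force: 0.0
```

```bash
python3 go.py -0.0155
```

```text
t 4.15 pos units [ 0.154  0.382 -0.702] turn units [0.01  0.025 0.005] err(x,y,n)mm [ -0.67   1.17 -20.31]
joints [-0.51  0.14 -0.17  1.27  0.56 -0.01] F(x,y,n) [-0.2 -0.1  0.9] M [-0.03  0.53 -0.02] gap 0.06622167237520399 grip 0.0
```

Request:
{"op": "jog_arm", "data": {
  "increments": [0.05,0.127,-0.234,0,0.02,0,0.05,0.127,-0.234,0,0,0,0.05,0.127,-0.234,0,0,0,0,0,0,0,0,0,0,0,0,0,0,0]
}}

```text
t: 4.57
eef_pos: [0.59, -0.0483, 0.0806]
orientation: [[-0.878, 0.404, 0.256], [0.479, 0.745, 0.465], [-0.002, 0.531, -0.847]]
force: [-0.3, -0.3, -0.7]
finger_gap: 0.0657
grip_force: 0.0
```

```bash
python3 go.py -0.0155; python3 - <<'E'
from gauge import *
S=grab("scene",2);T=grab("top",2)
f=lambda c,a,b:cv2.resize(c["avg"].astype(np.uint8)[a:a+80,b:b+80,::-1],(400,400),interpolation=cv2.INTER_CUBIC)
cv2.imwrite("pics/g2.png",np.hstack([f(T,160,270),f(S,130,160)]))
E
```

```text
t 4.5667 pos units [-0.011  0.023 -0.029] turn units [0.017 0.017 0.009] err(x,y,n)mm [-0.07  0.51 -0.8 ]
joints [-0.49  0.15 -0.19  1.22  0.56  0.01] F(x,y,n) [-0.7  0.1 -0.4] M [0.04 0.59 0.04] gap 0.06574678595737912 grip 0.0
```

View pics/g2.png

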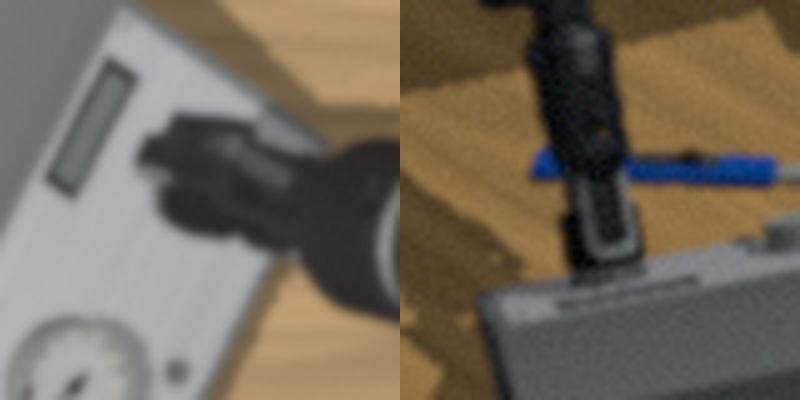

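The scene view shows the finger beside the knob, at (608,230) against the knob at (600,240), with the tip just clear of the panel. Closing now.

Request:
{"op": "jog_arm", "data": {
  "increments": [0,0,0,0,0,0,0,0,0,0,0,0,0,0,0,0,0,0,0,0,0,0,0,0,0,0,0,0,0,0,0,0,0,0,0,0,0,0,0,0,0,0,0,0,0,0,0,0],
  "hand": 20,
  "newtons": 40
}}

```text
t: 5.43
eef_pos: [0.5894, -0.0519, 0.0805]
orientation: [[-0.877, 0.408, 0.256], [0.481, 0.747, 0.459], [-0.004, 0.525, -0.851]]
force: [-5.2, -7.7, 0.3]
finger_gap: 0.0387
grip_force: 39.7
```

```bash
python3 go.py -0.0155
```

```text
t 5.4333 pos units [ 0.013  0.165 -0.027] turn units [ 0.08  -0.003  0.037] err(x,y,n)mm [ 2.85  1.69 -2.58]
joints [-0.49  0.15 -0.19  1.22  0.55  0.01] F(x,y,n) [-7.7  0.9  5.1] M [0.18 1.94 0.06] gap 0.03872175796489431 grip 39.74482834339142
```

Request:
{"op": "jog_arm", "data": {
  "increments": [-0.049,-0.089,-0.064,0,0,0,0,0,0,0,0,0,-0.02,-0.037,0.068,0,0,0,-0.02,-0.037,0.068,0,0,0,-0.02,-0.037,0.068,0,0,0,-0.02,-0.037,0.068,0,0,0,-0.02,-0.037,0.068,0,0,0,0,0,0,0,0,0,0,0,0,0,0,0]
}}

```text
t: 6.18
eef_pos: [0.587, -0.0558, 0.0875]
orientation: [[-0.878, 0.404, 0.257], [0.479, 0.745, 0.464], [-0.004, 0.531, -0.847]]
force: [5.9, 0.4, -7.9]
finger_gap: 0.0384
grip_force: 44.0
```

```bash
python3 go.py -0.0155
```

```text
t 6.1833 pos units [ 0.11   0.321 -0.304] turn units [0.028 0.03  0.01 ] err(x,y,n)mm [  3.04   1.4  -10.89]
joints [-0.5   0.14 -0.18  1.24  0.56 -0.01] F(x,y,n) [-1.6 -5.  -8.4] M [-1.19  0.91 -0.04] gap 0.03842568063498254 grip 43.9998060464859
```

Request:
{"op": "jog_arm", "data": {
  "increments": [0,0,0,0.212,0.389,-0.706,0,0,0,0.212,0.389,-0.706,0,0,0,0.212,0.389,-0.706,0,0,0,0.212,0.389,-0.706,0,0,0,0,0,0,0,0,0,0,0,0]
}}

```text
t: 6.68
eef_pos: [0.5869, -0.0559, 0.0874]
orientation: [[-0.687, 0.68, 0.256], [0.705, 0.537, 0.463], [0.178, 0.499, -0.848]]
force: [6.2, 0.3, -8.0]
finger_gap: 0.0387
grip_force: 44.2
```

```bash
cat > look.py <<'E'
import sys
from ang import *
import go
T=grab("top",6);np.savez(sys.argv[1],**T);C=np.load("C.npy");n=go.n;x,y=go.x,go.y
angles(T,{"hub":C,"x+1":C+.001*x,"x-1":C-.001*x,"y-1":C-.001*y,"y+1":C+.001*y},n,0)
go.show(-.0075,float(sys.argv[2]))
E
python3 look.py T20.npz 20
```

```text
hub (np.float64(303.1794029436444), np.float32(142.87833)) (np.float64(327.4292063949348), np.float32(130.55437)) 24.249803451290404
x+1 (np.float64(299.54234957329123), np.float32(144.09819)) (np.float64(326.378611590166), np.float32(122.716064)) 26.83626201687474
x-1 (np.float64(306.8259077899238), np.float32(141.65419)) (np.float64(328.24471659627017), np.float32(139.23692)) 21.418808806346362
y-1 (np.float64(300.71825638835827), np.float32(141.12695)) (np.float64(326.1840674625651), np.float32(135.8957)) 25.46581107420684
y+1 (np.float64(305.77178006612655), np.float32(144.7407)) (np.float64(328.84490469586115), np.float32(125.51638)) 23.073124629734593
t 6.9833 pos units [ 0.033  0.175 -0.028] turn units [0.038 0.019 0.01 ] err(x,y,n)mm [ 3.21  1.35 -2.85]
joints [-0.5   0.14 -0.18  1.24  0.56  0.34] F(x,y,n) [-2.6 -5.3 -8.1] M [-1.21  0.98 -0.05] gap 0.038368936125306535 grip 44.22597885131836
```

Needle moved +9.8° for 20° of knob, so the knob is out and turning without slip. Two more 20° stages.

Request:
{"op": "jog_arm", "data": {
  "increments": [0,0,0,0.212,0.389,-0.706,0,0,0,0.212,0.389,-0.706,0,0,0,0.212,0.389,-0.706,0,0,0,0.212,0.389,-0.706,0,0,0,0,0,0,0,0,0,0,0,0]
}}

```text
t: 7.48
eef_pos: [0.5868, -0.056, 0.0873]
orientation: [[-0.412, 0.875, 0.255], [0.846, 0.264, 0.463], [0.338, 0.407, -0.849]]
force: [5.4, -0.6, -9.4]
finger_gap: 0.0384
grip_force: 44.3
```

```bash
python3 look.py T40.npz 40
```

```text
hub (np.float64(313.6411032338827), np.float32(142.60138)) (np.float64(325.7883556133973), np.float32(129.4393)) 12.147252379514612
x+1 (np.float64(310.50647239014575), np.float32(143.41827)) (np.float64(325.3421367806587), np.float32(122.18076)) 14.835664390512932
x-1 (np.float64(316.79076917994894), np.float32(141.81528)) (np.float64(325.7907948880625), np.float32(137.11267)) 9.000025708113583
y-1 (np.float64(310.73602108516815), np.float32(141.64041)) (np.float64(323.81911111975666), np.float32(134.85344)) 13.083090034588508
y+1 (np.float64(316.5644593312805), np.float32(143.54897)) (np.float64(327.882352316238), np.float32(124.486046)) 11.317892984957496
t 7.7833 pos units [ 0.037  0.178 -0.027] turn units [0.045 0.007 0.008] err(x,y,n)mm [ 3.33  1.3  -2.88]
joints [-0.5   0.15 -0.18  1.24  0.56  0.69] F(x,y,n) [-2.4 -4.9 -8.3] M [-1.21  1.01 -0.01] gap 0.038314896195337345 grip 44.25504684448242
```

Request:
{"op": "jog_arm", "data": {
  "increments": [0,0,0,0.212,0.389,-0.706,0,0,0,0.212,0.389,-0.706,0,0,0,0.212,0.389,-0.706,0,0,0,0.212,0.389,-0.706,0,0,0,0,0,0,0,0,0,0,0,0]
}}

```text
t: 8.28
eef_pos: [0.5866, -0.056, 0.0872]
orientation: [[-0.088, 0.963, 0.254], [0.886, -0.041, 0.463], [0.456, 0.265, -0.849]]
force: [5.3, -1.1, -8.2]
finger_gap: 0.0386
grip_force: 44.3
```

```bash
python3 look.py T60.npz 60
```

```text
hub (np.float64(322.7293678481009), np.float32(144.97244)) (np.float64(326.68420709750575), np.float32(120.5241)) 3.95483924940487
x+1 (np.float64(320.2427545115293), np.float32(145.52188)) (np.float64(325.69480091949697), np.float32(115.21172)) 5.452046407967657
x-1 (np.float64(325.3617493765745), np.float32(144.38988)) (np.float64(327.5411000538967), np.float32(126.68629)) 2.1793506773221907
y-1 (np.float64(319.35946914368964), np.float32(144.4441)) (np.float64(324.8933724377239), np.float32(124.813194)) 5.533903294034246
y+1 (np.float64(326.154820939611), np.float32(145.40048)) (np.float64(328.53488562130866), np.float32(116.827675)) 2.380064681697661
t 8.5833 pos units [ 0.043  0.18  -0.023] turn units [ 0.048 -0.007  0.005] err(x,y,n)mm [ 3.49  1.2  -2.87]
joints [-0.5   0.15 -0.18  1.25  0.56  1.04] F(x,y,n) [-3.5 -3.7 -7.5] M [-1.2   1.06 -0.06] gap 0.038898836831048056 grip 44.285425543785095
```

```bash
cat > fine.py <<'E'
import sys
from ang import *
import go
from scipy.optimize import least_squares
n=go.n;x,y=go.x,go.y;C=np.load("C.npy");h=n@C
def run(files,knob):
    Ts=[dict(np.load(f)) for f in files];G=np.array([t["avg"].mean(2) for t in Ts]);T=Ts[0]
    bg=np.max(np.array([cv2.GaussianBlur(g,(0,0),.4) for g in G]),0);bgm=np.median(G,0)
    u0,v0=proj(T,C);vv,uu=np.mgrid[int(v0)-14:int(v0)+15,int(u0)-14:int(u0)+15]
    P=np.array([onplane(T,u,v,n,h)-C for u,v in zip(uu.ravel(),vv.ravel())]);X=P@x;Y=-(P@y)
    r=np.hypot(X,Y);I=(vv.ravel(),uu.ravel());W=[]
    for g in G:
        w=np.clip((bg-cv2.GaussianBlur(g,(0,0),.4))[I]-4,0,None);w[(r<.008)|(r>.020)]=0;W.append(w)
    def line(w,a,c):  # weighted signed perpendicular distance, moment about pivot
        d=np.array([np.cos(a),np.sin(a)]);s=(X-c[0])*d[0]+(Y-c[1])*d[1];q=-(X-c[0])*d[1]+(Y-c[1])*d[0]
        k=(s>.006)*(abs(q)<.004)*w;return (k*q/np.maximum(s,.006)).sum()/k.sum()
    def ang(w,c,a):
        for _ in range(8): a+=line(w,a,c)
        return a
    a0=[np.radians(293.4+k/2) for k in knob]
    def res(p):
        return [np.degrees(ang(w,p[:2]/1e3,a))-p[2]-k/2 for w,a,k in zip(W,a0,knob)]+[p[0]/1.,p[1]/1.]
    s=least_squares(res,[0,0,293.4],diff_step=1e-3);c=s.x[:2]/1e3
    print("pivot mm",s.x[:2],"th0",s.x[2],"res",np.round(s.fun,2))
    for nm,c in(("hub",np.zeros(2)),("fit",c),("geo",np.array([0,-.0007]))):
        na=np.degrees([ang(w,c,a) for w,a in zip(W,a0)])
        # marker from background
        rr=np.hypot(X-c[0],Y-c[1]);th=np.degrees(np.arctan2(Y-c[1],X-c[0]))%360
        for lo,hi in((.0205,.0265),(.0215,.0255),(.0225,.0265)):
            k=(rr>lo)&(rr<hi);m=k&(abs(th-327)<22);side=k&(abs(th-327)>=16)&(abs(th-327)<40)
            A=np.c_[np.ones(side.sum()),rr[side]*1e3,th[side]-327,(rr[side]*1e3)**2];co=np.linalg.lstsq(A,bg[I][side],rcond=None)[0]
            w=np.clip(np.c_[np.ones(m.sum()),rr[m]*1e3,th[m]-327,(rr[m]*1e3)**2]@co-bg[I][m]-3,0,None)
            mk=(w*th[m]).sum()/w.sum()
            print(nm,"needle",na.round(2),"marker",mk.round(2),"gap - ",(mk-na).round(2),"start gap est",(mk-na+np.array(knob)/2).round(2))
run(sys.argv[1].split(","),[float(k) for k in sys.argv[2].split(",")])
E
python3 fine.py T.npz,T20.npz,T40.npz,T60.npz 0,20,40,60
```

```text
pivot mm [-2.33371796  0.72672521] th0 296.7587150898388 res [ 1.73 -2.02 -2.43  2.72 -2.33  0.73]
hub needle [292.07 297.86 310.84 327.25] marker 327.54 gap -  [35.47 29.68 16.7   0.29] start gap est [35.47 39.68 36.7  30.29]
hub needle [292.07 297.86 310.84 327.25] marker 327.58 gap -  [35.51 29.72 16.74  0.32] start gap est [35.51 39.72 36.74 30.32]
hub needle [292.07 297.86 310.84 327.25] marker 327.83 gap -  [35.76 29.97 17.    0.58] start gap est [35.76 39.97 37.   30.58]
fit needle [298.49 304.73 314.33 329.48] marker 328.42 gap -  [29.93 23.68 14.09 -1.06] start gap est [29.93 33.68 34.09 28.94]
fit needle [298.49 304.73 314.33 329.48] marker 328.22 gap -  [29.73 23.49 13.89 -1.26] start gap est [29.73 33.49 33.89 28.74]
fit needle [298.49 304.73 314.33 329.48] marker 329.07 gap -  [30.58 24.34 14.75 -0.41] start gap est [30.58 34.34 34.75 29.59]
geo needle [293.28 299.4  311.24 329.77] marker 328.99 gap -  [35.71 29.59 17.75 -0.79] start gap est [35.71 39.59 37.75 29.21]
geo needle [293.28 299.4  311.24 329.77] marker 328.73 gap -  [35.45 29.33 17.49 -1.05] start gap est [35.45 39.33 37.49 28.95]
geo needle [293.28 299.4  311.24 329.77] marker 329.08 gap -  [35.8  29.68 17.84 -0.7 ] start gap est [35.8  39.68 37.84 29.3 ]
```

Request:
{"op": "jog_arm", "data": {
  "increments": [0,0,0,0.17,0.311,-0.565,0,0,0,0.17,0.311,-0.565,0,0,0,0,0,0,0,0,0,0,0,0]
}}

```text
t: 8.92
eef_pos: [0.5865, -0.056, 0.0872]
orientation: [[0.046, 0.966, 0.253], [0.871, -0.163, 0.463], [0.488, 0.199, -0.85]]
force: [5.0, -0.3, -9.1]
finger_gap: 0.0384
grip_force: 44.3
```

```bash
python3 look.py T68.npz 68; cat > diff.py <<'E'
import sys
from ang import *
import go
n=go.n;x,y=go.x,go.y;C=np.load("C.npy");h=n@C
L=lambda f:dict(np.load(f))
A,B=L(sys.argv[1]),L(sys.argv[2]);kA,kB=float(sys.argv[3]),float(sys.argv[4])
D=(A["avg"].mean(2)-B["avg"].mean(2)).astype(np.float32);G=A["avg"].mean(2).astype(np.float32);GB=B["avg"].mean(2).astype(np.float32)
th=np.arange(0,360,.5)
def prof(I,c,q):
    X=C+c[0]*x-c[1]*y
    u=np.array([proj(A,X+q*(np.cos(np.radians(t))*x-np.sin(np.radians(t))*y)) for t in th],np.float32)
    return cv2.remap(I,u[None,:,0],u[None,:,1],cv2.INTER_CUBIC)[0]
def lobe(p,c,hw=14):
    for _ in range(4):
        k=abs(th-c)<hw;w=np.clip(p[k]-2,0,None);c=(w*th[k]).sum()/w.sum()
    return c
for c in((0,0),(-.0005,0),(.0005,0),(-.001,0),(0,-.0007),(0,.0007),(-.0005,-.0007)):
    nb=[lobe(prof(D,c,q),293.4+kB/2) for q in np.arange(.011,.0205,.0015)]
    na=[lobe(-prof(D,c,q),293.4+kA/2) for q in np.arange(.011,.0205,.0015)]
    mk=[]
    for q in np.arange(.0215,.0266,.001):
        p=prof(G,c,q);k=(abs(th-327)>15)&(abs(th-327)<35);bl=np.polyval(np.polyfit(th[k],p[k],1),th);mk.append(lobe(bl-p,327,15))
    print("c",c,"A",np.mean(na).round(2),"B",np.mean(nb).round(2),"step/exp",(np.mean(nb)-np.mean(na)).round(2),(kB-kA)/2,"slopes",np.round(np.polyfit(range(7),na,1)[0],2),np.round(np.polyfit(range(7),nb,1)[0],2),"marker",np.round(np.mean(mk),2),np.round(mk,1),"M-B",(np.mean(mk)-np.mean(nb)).round(2))
E
python3 diff.py T.npz T60.npz 0 60;python3 diff.py T.npz T68.npz 0 68; python3 - <<'E'
import numpy as np,cv2
a=np.load("T.npz")["avg"];b=np.load("T68.npz")["avg"]
f=lambda i:cv2.resize(np.clip((i[218:256,266:304,::-1]-70)*2.2,0,255).astype(np.uint8),(400,400),interpolation=cv2.INTER_CUBIC)
cv2.imwrite("pics/n1.png",np.hstack([f(a),f(b)]))
E
```

```text
hub (np.float64(326.95937216440257), np.float32(147.9043)) (np.float64(326.8509819839631), np.float32(120.598274)) -0.10839018043947135
x+1 (np.float64(324.39523615422854), np.float32(148.16194)) (np.float64(325.8048901962385), np.float32(115.20287)) 1.4096540420099473
x-1 (np.float64(329.4226833333439), np.float32(147.38408)) (np.float64(327.8266136520874), np.float32(126.859566)) -1.5960696812564947
y-1 (np.float64(323.44853555767344), np.float32(147.50327)) (np.float64(325.13086772895105), np.float32(124.90154)) 1.6823321712776078
y+1 (np.float64(330.3349867770372), np.float32(148.30971)) (np.float64(328.6350453084975), np.float32(116.8148)) -1.6999414685396914
t 9.2167 pos units [ 0.046  0.181 -0.022] turn units [ 0.049 -0.007 -0.007] err(x,y,n)mm [ 3.54  1.14 -2.87]
joints [-0.5   0.15 -0.18  1.25  0.56  1.18] F(x,y,n) [-2.2 -4.1 -9. ] M [-1.16  1.15 -0.08] gap 0.038666648754237434 grip 44.257482290267944
c (0, 0) A 292.3 B 324.06 step/exp 31.76 30.0 slopes 0.36 -0.47 marker 328.0 [328.8 328.4 328.1 327.8 327.7 327.3] M-B 3.94
c (-0.0005, 0) A 293.58 B 325.35 step/exp 31.76 30.0
[... 955 characters left out ...]
 329.2 328.8 328.5 328.4 328.1] M-B 0.48
c (0.0005, 0) A 291.5 B 325.72 step/exp 34.22 34.0 slopes 0.1 -0.8 marker 327.2 [328.  327.6 327.3 327.1 326.9 326.4] M-B 1.49
c (-0.001, 0) A 295.8 B 329.51 step/exp 33.71 34.0 slopes -0.14 -1.12 marker 329.47 [330.2 329.8 329.6 329.2 329.1 328.9] M-B -0.05
c (0, -0.0007) A 293.76 B 329.07 step/exp 35.31 34.0 slopes -0.02 -1.11 marker 329.17 [329.8 329.5 329.2 329.1 328.9 328.6] M-B 0.1
c (0, 0.0007) A 292.08 B 324.94 step/exp 32.85 34.0 slopes 0.09 -0.7 marker 326.9 [328.1 327.3 326.9 326.6 326.3 326.1] M-B 1.96
c (-0.0005, -0.0007) A 295.29 B 330.35 step/exp 35.05 34.0 slopes -0.09 -1.23 marker 329.89 [330.4 330.3 329.9 329.8 329.6 329.3] M-B -0.45
```

View pics/n1.png

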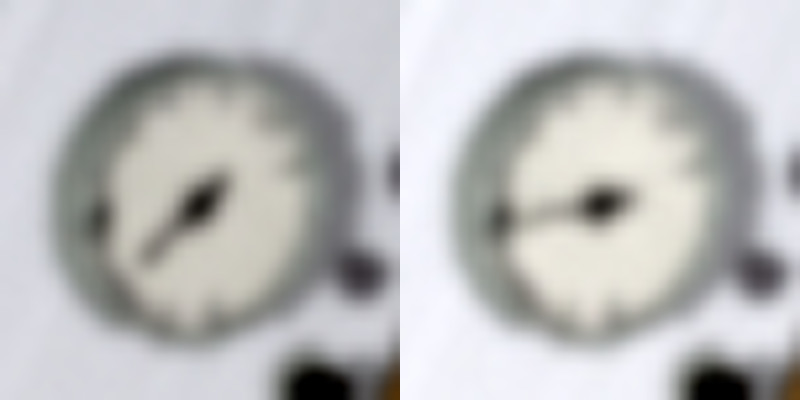

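The right half shows the needle lying along the line from the hub (605,203) to the marker (500,217), so it stands at the marker to about 1°. To pick the nearest tooth (60° or 80°) I need finer precision, so I'll fit the needle line through tail and tip.

```bash
cat > line.py <<'E'
from ang import *
import go
n=go.n;x,y=go.x,go.y;C=np.load("C.npy");h=n@C
T=grab("top",24);np.savez("T68b.npz",**T)
g=lambda f:np.load(f)["avg"].mean(2)
B=T["avg"].mean(2);A=g("T.npz");A2=g("T20.npz")
print("noise",np.std((A-A2)[300:340,30:100]),np.std((A-B)[300:340,30:100]), "global shift",np.median((A-B)[225:250,272:300]))
u0,v0=proj(T,C);vv,uu=[k.ravel() for k in np.mgrid[int(v0)-16:int(v0)+17,int(u0)-16:int(u0)+17]]
P=np.array([onplane(T,u,v,n,h)-C for u,v in zip(uu,vv)]);X=P@x*1e3;Y=-(P@y)*1e3
def fit(I,bg,a0,lo,hi,wid=4.5,c0=(0,0)):
    a=np.radians(a0);o=0.
    W=(bg-I)[vv,uu]
    for _ in range(10):
        d=np.array([np.cos(a),np.sin(a)]);s=X*d[0]+Y*d[1];q=-X*d[1]+Y*d[0]-o
        k=(s>lo)&(s<hi)&(abs(q)<wid);w=np.clip(W[k],0,None);A_=np.c_[np.ones(k.sum()),s[k]]
        sw=np.sqrt(w);co=np.linalg.lstsq(A_*sw[:,None],q[k]*sw,rcond=None)[0]
        a+=.7*np.arctan(co[1]);o+=.7*co[0]
    return np.degrees(a),o
mb=(A+A2+g("T40.npz")*0)/2
white=np.full_like(A,159.)
# marker in A, mean over A,A2
for lo,hi in((21,27),(22,26),(21.5,25)):
  for nm,M in(("A",A),("A2",A2),("40",g("T40.npz"))):
    r=np.hypot(X,Y);th=np.degrees(np.arctan2(Y,X))%360
    k=(r>lo)&(r<hi);sd=k&(abs(th-327.5)>14)&(abs(th-327.5)<34);m=k&(abs(th-327.5)<15)
    f=lambda j:np.c_[np.ones(j.sum()),r[j],th[j]-327,r[j]**2]
    w=np.clip(f(m)@np.linalg.lstsq(f(sd),M[vv,uu][sd],rcond=None)[0]-M[vv,uu][m]-4,0,None)
    mx,my=(w*X[m]).sum()/w.sum(),(w*Y[m]).sum()/w.sum()
    out=[]
    for bgn,bg,lo2,hi2 in(("hub+needle,white",white,-9,19),("needle diff",np.maximum(A,A2),5,20),("all diff A",A,6,20),("white tail..",white,-8,17)):
        a,o=fit(B,bg,327,lo2,hi2);d=np.array([np.cos(np.radians(a)),np.sin(np.radians(a))])
        off=-mx*d[1]+my*d[0]-o;out.append((bgn,round(a,2),round(o,2),"delta",round(np.degrees(off/22.5),2)))
    print(nm,lo,hi,"marker",round(mx,2),round(my,2),round(np.degrees(np.arctan2(my,mx))%360,2),np.hypot(mx,my).round(2),*out)
for nm,I,a in(("0",A,293.4),("20",A2,303.4),("40",g("T40.npz"),313.4),("60",g("T60.npz"),323.4),("68",B,327.4)):
    print(nm,fit(I,white,a,-9,19),fit(I,white,a,-8,17))
E
python3 line.py
```

```text
noise 0.44241797745672173 0.4092145798918093 global shift -11.013888888888872
A 21 27 marker 20.82 -13.05 327.93 24.57 ('hub+needle,white', np.float64(325.89), np.float64(0.06), 'delta', np.float64(2.08)) ('needle diff', np.float64(319.79), np.float64(2.67), 'delta', np.float64(2.04)) ('all diff A', np.float64(316.56), np.float64(2.67), 'delta', np.float64(5.54)) ('white tail..', np.float64(326.35), np.float64(0.06), 'delta', np.float64(1.57))
A2 21 27 marker 20.79 -13.12 327.75 24.58 ('hub+needle,white', np.float64(325.89), np.float64(0.06), 'delta', np.float64(1.89)) ('needle diff', np.float64(319.79), np.float64(2.67), 'delta', np.float64(1.86)) ('all diff A', np.float64(316.56), np.float64(2.67), 'delta', np.float64(5.35)) ('white tail..', np.float64(326.35), np.float64(0.06), 'delta', np.float64(1.38))
40 21 27 marker 20.2 -13.36 326.51 24.22 ('hub+needle,white', np.float64(325.89), np.float64(0.06), 'delta', np.float64(0.53)) ('needle diff', np.float64(319.79), np.float64(2.67), 'delta', np.float64(0.4)) ('all diff A', np.float64(316.56), np.float64(2.67), 'delta', np.float64(3
[... 2275 characters left out ...]
at64(0.06), 'delta', np.float64(0.59))
0 (np.float64(293.5009256809729), np.float64(0.08698560535945452)) (np.float64(294.4381832409557), np.float64(0.23309208984136345))
20 (np.float64(302.4444247204881), np.float64(0.2573246655298393)) (np.float64(302.6939768326061), np.float64(0.25503098730117213))
40 (np.float64(312.74515987457517), np.float64(0.18269744448194045)) (np.float64(312.174556928808), np.float64(0.19980423483607448))
60 (np.float64(321.2660236355368), np.float64(0.2697499315985612)) (np.float64(320.9398690211777), np.float64(0.2730623998831506))
68 (np.float64(325.8865263275558), np.float64(0.05683164612130754)) (np.float64(326.35434880726433), np.float64(0.05870454339590792))
```

```bash
python3 - <<'E'
import numpy as np
b=np.load("T68b.npz");g=lambda f:np.load(f)["avg"].mean(2)[225:250,272:300]
B=g("T68b.npz")
A=dict(np.load("T.npz"));
for f in("T.npz","T20.npz","T40.npz","T60.npz","T68.npz"):
    print(f,np.median(g(f)-B), np.median(g(f)/B))
k=np.median(B/g("T.npz"));A["avg"]=A["avg"]*k;np.savez("T0n.npz",**A)
E
python3 diff.py T20.npz T68b.npz 20 68; python3 diff.py T0n.npz T68b.npz 0 68;python3 diff.py T20.npz T60.npz 20 60
```

```text
T.npz -11.013888888888872 0.9279051861628993
T20.npz -0.75 0.9950498894600304
T40.npz -0.24999999999997158 0.9984677480113073
T60.npz 0.02777777777775725 1.0001595406248134
T68.npz 0.013888888888885731 1.0000800563661412
c (0, 0) A 300.76 B 329.24 step/exp 28.48 24.0 slopes 0.26 -1.17 marker 327.89 [328.6 328.3 327.9 327.7 327.6 327.2] M-B -1.35
c (-0.0005, 0) A 302.29 B 330.56 step/exp 28.28 24.0 slopes 0.16 -1.24 marker 328.54 [329.  328.9 328.7 328.4 328.3 328. ] M-B -2.02
c (0.0005, 0) A 299.26 B 327.93 step/exp 28.67 24.0 slopes 0.34 -1.1 marker 327.14 [328.  327.6 327.3 327.  326.7 326.3] M-B -0.79
c (-0.001, 0) A 303.8 B 331.86 step/exp 28.06 24.0 slopes 0.07 -1.31 marker 329.18 [329.5 329.4 329.3 329.1 329.  328.8] M-B -2.68
c (0, -0.0007) A 302.47 B 331.28 step/exp 28.81 24.0 slopes 0.06 -1.41 marker 329.05 [329.6 329.3 329.1 329.  328.8 328.4] M-B -2.23
c (0, 0.0007) A 299.07 B 327.25 step/exp 28.18 24.0 slopes 0.47 -0.94 marker 326.83 [327.9 327.3 326.9 326.6 326.3 326. ] M-B -0.42
c (-0.0005, -0.0007) A 303.96 B 332.6 step/exp 28.64 24.0 slopes -0.02 -1.49 marker 329.7 [3
[... 1186 characters left out ...]
28.9 328.7 328.4 328.3 328. ] M-B 0.67
c (0.0005, 0) A 297.84 B 325.19 step/exp 27.34 20.0 slopes 0.78 -0.66 marker 327.14 [328.  327.6 327.3 327.  326.7 326.3] M-B 1.96
c (-0.001, 0) A 302.41 B 329.23 step/exp 26.82 20.0 slopes 0.4 -1.21 marker 329.18 [329.5 329.4 329.3 329.1 329.  328.8] M-B -0.05
c (0, -0.0007) A 301.09 B 328.53 step/exp 27.44 20.0 slopes 0.5 -0.99 marker 329.05 [329.6 329.3 329.1 329.  328.8 328.4] M-B 0.52
c (0, 0.0007) A 297.65 B 324.57 step/exp 26.92 20.0 slopes 0.84 -0.72 marker 326.83 [327.9 327.3 326.9 326.6 326.3 326. ] M-B 2.26
c (-0.0005, -0.0007) A 302.64 B 329.89 step/exp 27.25 20.0 slopes 0.36 -1.19 marker 329.7 [329.9 330.1 329.8 329.7 329.5 329.2] M-B -0.19
```

```bash
cat > d2.py <<'E'
from ang import *
import go
from scipy.optimize import least_squares
n=go.n;x,y=go.x,go.y;C=np.load("C.npy");T=dict(np.load("T.npz"))
I={k:np.load(f)["avg"].mean(2).astype(np.float32) for k,f in((0,"T0n.npz"),(20,"T20.npz"),(40,"T40.npz"),(60,"T60.npz"),(68,"T68b.npz"))}
bg={0:np.maximum(I[60],I[68]),20:np.maximum(I[60],I[68]),40:np.maximum(I[0],I[68]),60:np.maximum(I[0],I[20]),68:np.maximum(I[0],I[20])}
th=np.arange(240,380,.5)
def prof(M,c,q):
    X=C+c[0]*x-c[1]*y
    u=np.array([proj(T,X+q*(np.cos(np.radians(t))*x-np.sin(np.radians(t))*y)) for t in th],np.float32)
    return cv2.remap(M,u[None,:,0],u[None,:,1],cv2.INTER_CUBIC)[0]
def lobe(p,c,hw):
    for _ in range(5):
        k=abs(th-c)<hw;b=np.percentile(p[k],15);w=np.clip(p[k]-b,0,None)**1.5;c=(w*th[k]).sum()/w.sum()
    return c
def needle(k,c,qs=np.arange(.012,.0196,.0015),hw=12):
    return np.array([lobe(prof(bg[k]-I[k],c,q),293.5+k/2,hw) for q in qs])
def marker(c):
    out=[]
    for M in(I[0],I[20]):
        for q in np.arange(.0215,.0266,.001):
            p=prof(M,c,q);s=(abs(th-327.5)>15)&(abs(th-327.5)<33);out.append(lobe(np.polyval(np.polyfit(th[s],p[s],1),th)-p,327.5,13))
    return np.array(out)
ks=[0,20,60,68]
def res(p):
    c=p[:2]/1e3;return np.concatenate([(needle(k,c)-p[2]-k/2)/2 for k in ks]+[[p[0],p[1]]])
s=least_squares(res,[0.,0,293.5],diff_step=1e-2);print(s.x,s.cost)
for c in(s.x[:2]/1e3,np.zeros(2),np.array([0,-.0007])):
    N={k:needle(k,c) for k in I};m=marker(c)
    print("c",c*1e3);[print("  ",k,v.mean().round(2),v.round(1),"start gap",(m.mean()-v.mean()+k/2).round(2)) for k,v in N.items()];print("  marker",m.mean().round(2),m.round(1))
E
python3 d2.py
```

```text
[  0.           0.         292.82826159] 4.4075449780004705
c [0. 0.]
   0 293.14 [293.2 293.5 292.7 293.  292.8 293.6] start gap 34.77
   20 301.64 [300.8 301.5 302.  301.7 302.  301.8] start gap 36.27
   40 313.58 [316.  313.3 313.1 313.4 312.8 312.9] start gap 34.33
   60 323.75 [325.5 323.8 323.4 322.9 323.2 323.6] start gap 34.16
   68 326.78 [329.3 328.  327.4 326.1 325.3 324.7] start gap 35.13
  marker 327.91 [328.5 328.3 328.  327.8 327.6 327.1 328.8 328.4 328.1 327.8 327.4 327. ]
c [0. 0.]
   0 293.14 [293.2 293.5 292.7 293.  292.8 293.6] start gap 34.77
   20 301.64 [300.8 301.5 302.  301.7 302.  301.8] start gap 36.27
   40 313.58 [316.  313.3 313.1 313.4 312.8 312.9] start gap 34.33
   60 323.75 [325.5 323.8 323.4 322.9 323.2 323.6] start gap 34.16
   68 326.78 [329.3 328.  327.4 326.1 325.3 324.7] start gap 35.13
  marker 327.91 [328.5 328.3 328.  327.8 327.6 327.1 328.8 328.4 328.1 327.8 327.4 327. ]
c [ 0.  -0.7]
   0 294.3 [294.9 294.2 293.9 293.9 294.1 294.7] start gap 34.8
   20 303.23 [303.  303.3 303.5 303.1 303.3 303.2] start gap 35.86
   40 315.37 [318.5 314.7 315.1 315.  314.2 314.7] start gap 33.73
   60 325.77 [327.8 326.  325.3 325.  325.1 325.5] start gap 33.32
   68 328.78 [331.8 330.4 329.2 328.  326.9 326.4] start gap 34.32
  marker 329.1 [329.8 329.5 329.2 329.1 328.8 328.3 329.9 329.5 329.2 329.  328.6 328.2]
```

```bash
cat > zc.py <<'E'
exec(open("d2.py").read().split("ks=[0")[0])
import itertools,os
if os.path.exists("T78.npz"): I[78]=np.load("T78.npz")["avg"].mean(2).astype(np.float32)
ks=[k for k in(20,40,60,68,78) if k in I]
def zc(a,b,c,q):
    p=prof(I[a]-I[b],c,q);m=293.2+(a+b)/4  # negative at a's needle, positive at b's
    k=np.where(abs(th-m)<max(6,(b-a)/4+3))[0];i0=k[p[k].argmin()];i1=k[p[k].argmax()]
    if i1<=i0 or min(-p[i0],p[i1])<5: return np.nan
    # odd-symmetry centre: slope fit between extremes
    j=np.arange(i0,i1+1);w=(abs(p[j])<.7*min(-p[i0],p[i1]));j=j[w]
    f=np.polyfit(th[j],p[j],1);return -f[1]/f[0]
qs=np.arange(.012,.0201,.001)
for c in((0,0),(-.0005,0),(.0005,0),(0,-.0007),(0,.0007)):
    m=marker(np.array(c)).mean();print("c",c,"marker",m.round(2))
    for a,b in itertools.combinations(ks,2):
        if b-a>40: continue
        z=np.array([zc(a,b,c,q) for q in qs]);print("   ",a,b,"start-needle",(np.nanmedian(z)-(a+b)/4).round(2),"start gap",(m-np.nanmedian(z)+(a+b)/4).round(2),z.round(1) if c==(0,0) else "")
E
python3 zc.py
```

```text
c (0, 0) marker 327.91
    20 40 start-needle 292.94 start gap 34.97 [309.7 309.6 309.  308.7 307.9 306.9 306.2 305.7 305.3]
    20 60 start-needle 293.48 start gap 34.43 [314.4 313.9 313.5 313.6 313.4 313.4 313.6 313.1 313.1]
    40 60 start-needle 293.75 start gap 34.16 [319.9 318.7 318.4 318.4 318.2 318.5 318.8 318.8 318.8]
    40 68 start-needle 293.75 start gap 34.16 [323.8 322.7 322.1 321.5 320.7 320.5 320.1 319.6 319.4]
    60 68 start-needle nan start gap nan [nan nan nan nan nan nan nan nan nan]
c (-0.0005, 0) marker 328.61
    20 40 start-needle 294.66 start gap 33.95 
    20 60 start-needle 294.83 start gap 33.77 
    40 60 start-needle 294.73 start gap 33.88 
    40 68 start-needle 295.09 start gap 33.52 
    60 68 start-needle nan start gap nan 
c (0.0005, 0) marker 327.15
    20 40 start-needle 291.15 start gap 36.0 
    20 60 start-needle 292.16 start gap 34.99 
    40 60 start-needle 292.58 start gap 34.57 
    40 68 start-needle 292.5 start gap 34.65 
    60 68 start-needle nan start gap nan 
c (0, -0.0007) marker 329.1
    20 40 start-needle 293.82 start gap 35.27 
    20 60 start-needle 295.16 start gap 33.94 
    40 60 start-needle 295.44 start gap 33.66 
    40 68 start-needle 295.55 start gap 33.55 
    60 68 start-needle nan start gap nan 
c (0, 0.0007) marker 326.8
    20 40 start-needle 291.86 start gap 34.94 
    20 60 start-needle 291.84 start gap 34.96 
    40 60 start-needle 292.03 start gap 34.77 
    40 68 start-needle 292.07 start gap 34.73 
    60 68 start-needle 292.64 start gap 34.16 zc.py:17: RuntimeWarning: All-NaN slice encountered
  z=np.array([zc(a,b,c,q) for q in qs]);print("   ",a,b,"start-needle",(np.nanmedian(z)-(a+b)/4).round(2),"start gap",(m-np.nanmedian(z)+(a+b)/4).round(2),z.round(1) if c==(0,0) else "")
```

Every consistent estimate puts the marker about 34–34.8° past the start. The needle stands at the marker now, at 68° of knob, and the nearest locking position is 60°. I ease back 8° and push home.

Request:
{"op": "jog_arm", "data": {
  "increments": [0,0,0,-0.169,-0.312,0.565,0,0,0,-0.169,-0.312,0.565,0,0,0,0,0,0,0.025,0.047,-0.085,0,0,0,0.025,0.047,-0.085,0,0,0,0.025,0.047,-0.085,0,0,0,0.025,0.047,-0.085,0,0,0,0.025,0.047,-0.085,0,0,0,0,0,0,0,0,0,0,0,0,0,0,0]
}}

```text
t: 11.25
eef_pos: [0.589, -0.0522, 0.0801]
orientation: [[-0.086, 0.963, 0.254], [0.887, -0.042, 0.46], [0.454, 0.265, -0.851]]
force: [-9.6, -9.3, 8.6]
finger_gap: 0.0388
grip_force: 46.6
```

```bash
python3 go.py -0.0155 60
```

```text
t 11.25 pos units [ 0.031  0.177 -0.011] turn units [ 0.073 -0.011  0.022] err(x,y,n)mm [ 3.46  1.43 -2.5 ]
joints [-0.49  0.15 -0.19  1.22  0.55  1.06] F(x,y,n) [-6.2  3.9 14.1] M [0.87 1.85 0.05] gap 0.03884985665881836 grip 46.59639894962311
```

TCP is back at its initial height with 14 N of push, so the knob appears home. I unload, release and back off.

Request:
{"op": "jog_arm", "data": {
  "increments": [-0.02,-0.037,0.068,0,0,0,0,0,0,0,0,0]
}}

```text
t: 11.42
eef_pos: [0.5889, -0.0522, 0.0803]
orientation: [[-0.087, 0.963, 0.254], [0.886, -0.041, 0.461], [0.455, 0.266, -0.85]]
force: [-5.0, -7.1, 2.3]
finger_gap: 0.0387
grip_force: 45.5
```

Request:
{"op": "jog_arm", "data": {
  "increments": [0,0,0,0,0,0,0,0,0,0,0,0,0,0,0,0,0,0,0,0,0,0,0,0,0,0,0,0,0,0,0,0,0,0,0,0],
  "hand": 66
}}

```text
t: 11.92
eef_pos: [0.5894, -0.0503, 0.0793]
orientation: [[-0.089, 0.963, 0.254], [0.885, -0.041, 0.464], [0.458, 0.266, -0.848]]
force: [0.2, 0.0, 0.4]
finger_gap: 0.0661
grip_force: 0.0
```

```bash
python3 go.py -0.0155 60
```

```text
t 11.9167 pos units [0.014 0.102 0.022] turn units [ 0.03   0.002 -0.   ] err(x,y,n)mm [ 2.33  0.91 -0.82]
joints [-0.49  0.15 -0.19  1.22  0.56  1.05] F(x,y,n) [ 0.3 -0.2  0.3] M [ 0.03  0.54 -0.04] gap 0.06613579682090835 grip 0.0
```

Request:
{"op": "jog_arm", "data": {
  "increments": [-0.112,-0.206,0.373,0,0,0,-0.112,-0.206,0.373,0,0,0,-0.112,-0.206,0.373,0,0,0,-0.112,-0.206,0.373,0,0,0,-0.112,-0.206,0.373,0,0,0,0,0,0,0,0,0]
}}

```text
t: 12.42
eef_pos: [0.5765, -0.0777, 0.1283]
orientation: [[-0.089, 0.962, 0.258], [0.886, -0.042, 0.462], [0.455, 0.27, -0.848]]
force: [0.5, 0.0, 0.3]
finger_gap: 0.0663
grip_force: 0.0
```

Request:
{"op": "jog_arm", "data": {
  "increments": [0,0,0,0,0,0,0,0,0,0,0,0,0,0,0,0,0,0,0,0,0,0,0,0,0,0,0,0,0,0,0,0,0,0,0,0,0,0,0,0,0,0,0,0,0,0,0,0],
  "hand": 0
}}

```text
t: 13.08
eef_pos: [0.5754, -0.0764, 0.1258]
orientation: [[-0.089, 0.963, 0.254], [0.885, -0.041, 0.464], [0.457, 0.266, -0.849]]
force: [-0.5, 0.0, 0.5]
finger_gap: 0.0001
grip_force: 0.0
```

```bash
python3 go.py 0.0145 60; python3 - <<'E'
from gauge import *
import go
S=grab("scene",4);np.savez("S1.npz",**S);S0=np.load("S.npz")
P0=np.median([pts(dict(S0,range_z=S0["range_z"]))@go.n],0);P1=pts(S)@go.n;h0=go.n@np.load("plane.npz")["ce"]
for v in(173,175,177,179): print(v,((P0-h0)[v,195:206:2]*1e3).round(0),((P1-h0)[v,195:206:2]*1e3).round(0))
f=lambda c:cv2.resize(c["avg"].astype(np.uint8)[140:200,170:230,::-1],(400,400),interpolation=cv2.INTER_CUBIC)
cv2.imwrite("pics/s1.png",np.hstack([f(S0),f(S)]))
E
```

```text
t 13.0833 pos units [ 0.27   0.585 -0.822] turn units [0.034 0.001 0.004] err(x,y,n)mm [  2.68   1.05 -25.96]
joints [-0.55  0.12 -0.13  1.35  0.56  0.99] F(x,y,n) [0.1 0.4 0.5] M [-0.01  0.57 -0.  ] gap 7.122839904989746e-05 grip 0.0
173 [34. 33. 33. 31. 31. 29.] [34. 33. 32. 31. 30. 29.]
175 [29. 28. 28. 27. 26. 25.] [29. 28. 28. 27. 26. 25.]
177 [24. 24. 23. 22. 21. 20.] [24. 24. 23. 23. 21. 20.]
179 [20. 19. 18. 18. 17. 16.] [19. 19. 18. 18. 17. 16.]
```

View pics/s1.png

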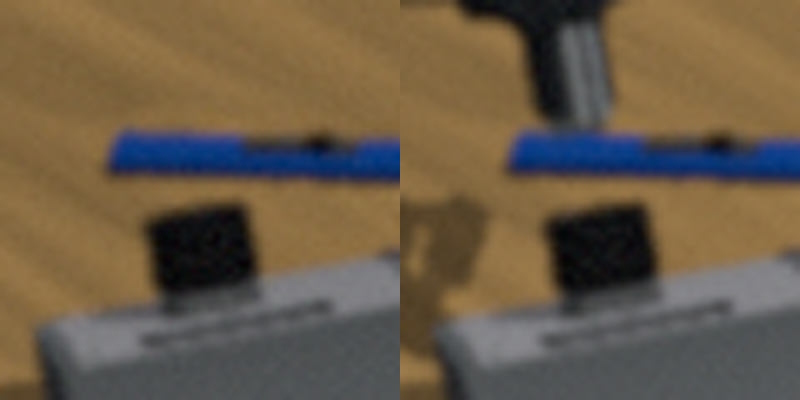

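The knob spans (150–250, 205–290) in both halves, before and after, so it is at the home height. One gentle confirming press on its top with the closed fingers follows.

Request:
{"op": "jog_arm", "data": {
  "increments": [0.061,0.112,-0.203,0,0,0,0.061,0.112,-0.203,0,0,0,0.061,0.112,-0.203,0,0,0,0.061,0.112,-0.203,0,0,0,0.01,0.019,-0.034,0,0,0,0.01,0.019,-0.034,0,0,0,0.01,0.019,-0.034,0,0,0,0,0,0,0,0,0]
}}

```text
t: 13.95
eef_pos: [0.5823, -0.0638, 0.1031]
orientation: [[-0.089, 0.963, 0.254], [0.885, -0.041, 0.464], [0.457, 0.266, -0.849]]
force: [0.2, -0.4, 0.3]
finger_gap: -0.0001
grip_force: 0.0
```

```bash
python3 go.py 0.0145 60
```

```text
t 13.95 pos units [-0.008  0.08   0.088] turn units [0.035 0.003 0.004] err(x,y,n)mm [2.59 1.13 0.97]
joints [-0.52  0.14 -0.16  1.29  0.56  1.02] F(x,y,n) [-0.1 -0.4  0.4] M [-0.02  0.58  0.01] gap -0.00012819084874669118 grip 0.0
```

Request:
{"op": "jog_arm", "data": {
  "increments": [0.01,0.019,-0.034,0,0,0,0.01,0.019,-0.034,0,0,0,0.01,0.019,-0.034,0,0,0,0,0,0,0,0,0]
}}

```text
t: 14.28
eef_pos: [0.5831, -0.0635, 0.1024]
orientation: [[-0.088, 0.963, 0.256], [0.886, -0.042, 0.462], [0.456, 0.267, -0.849]]
force: [-5.0, -3.9, 6.4]
finger_gap: 0.0001
grip_force: 4.3
```

```bash
python3 go.py 0.0145 60
```

```text
t 14.2833 pos units [-0.04   0.069  0.117] turn units [0.05  0.01  0.016] err(x,y,n)mm [2.42 1.7  1.92]
joints [-0.52  0.14 -0.16  1.28  0.56  1.03] F(x,y,n) [-1.5  2.5  8.4] M [0.68 0.72 0.01] gap 5.118031938500106e-05 grip 4.267278791230638
```

Request:
{"op": "jog_arm", "data": {
  "increments": [0.01,0.019,-0.034,0,0,0,0.005,0.01,-0.017,0,0,0,0,0,0,0,0,0]
}}

```text
t: 14.53
eef_pos: [0.5833, -0.0635, 0.1023]
orientation: [[-0.087, 0.963, 0.256], [0.886, -0.042, 0.461], [0.455, 0.267, -0.85]]
force: [-8.7, -5.3, 12.3]
finger_gap: 0.0
grip_force: 7.6
```

```bash
python3 go.py 0.0145 60
```

```text
t 14.5333 pos units [-0.049  0.068  0.119] turn units [0.059 0.01  0.024] err(x,y,n)mm [2.36 1.9  2.03]
joints [-0.52  0.13 -0.16  1.28  0.56  1.03] F(x,y,n) [-0.9  5.1 15.1] M [ 1.28  0.88 -0.04] gap 4.023515997959586e-05 grip 7.633002897491679
```

Request:
{"op": "jog_arm", "data": {
  "increments": [-0.05,-0.093,0.169,0,0,0,-0.15,-0.28,0.51,0,0,0,-0.2,-0.37,0.68,0,0,0,-0.2,-0.37,0.68,0,0,0,-0.2,-0.37,0.68,0,0,0,-0.2,-0.37,0.68,0,0,0,0,0,0,0,0,0,0,0,0,0,0,0]
}}

```text
t: 15.2
eef_pos: [0.5592, -0.1089, 0.1852]
orientation: [[-0.089, 0.962, 0.257], [0.886, -0.042, 0.462], [0.456, 0.269, -0.849]]
force: [0.1, -0.6, 0.2]
finger_gap: -0.0003
grip_force: 0.0
```

```bash
python3 look.py Tend.npz 60; python3 - <<'E'
from h import *
a=dict(np.load("Tend.npz"));b=np.load("T60.npz")["avg"]
f=lambda i:cv2.resize(np.clip((i[218:256,266:304,::-1]-70)*2.2,0,255).astype(np.uint8),(400,400),interpolation=cv2.INTER_CUBIC)
cv2.imwrite("pics/end.png",np.hstack([f(a["avg"]),cv2.resize(a["avg"][130:310,190:390,::-1].astype(np.uint8),(400,400))]))
print("diff vs T60",np.abs(a["avg"]-b)[222:252,270:302].max())
E
```

```text
hub (np.float64(322.74259646291375), np.float32(139.6414)) (np.float64(326.78625244536477), np.float32(115.87296)) 4.043655982451014
x+1 (np.float64(320.24506685522664), np.float32(140.20157)) (np.float64(325.80590710159413), np.float32(110.70548)) 5.560840246367491
x-1 (np.float64(325.3862281272426), np.float32(139.05605)) (np.float64(327.6089249297399), np.float32(121.97853)) 2.222696802497296
y-1 (np.float64(319.3607380741657), np.float32(139.11765)) (np.float64(324.9528978946259), np.float32(120.11323)) 5.5921598204602105
y+1 (np.float64(326.18090404250586), np.float32(140.06737)) (np.float64(328.60443078412527), np.float32(112.23818)) 2.423526741619412
t 15.5 pos units [ 1.193  2.223 -3.848] turn units [ 0.022 -0.017 -0.003] err(x,y,n)mm [   2.27    0.35 -115.01]
joints [-0.61  0.11 -0.03  1.51  0.55  0.91] F(x,y,n) [-0.6  0.1 -0.4] M [ 0.04  0.62 -0.04] gap -1.459117973323298e-05 grip 0.0
diff vs T60 7.5
```

View pics/end.png

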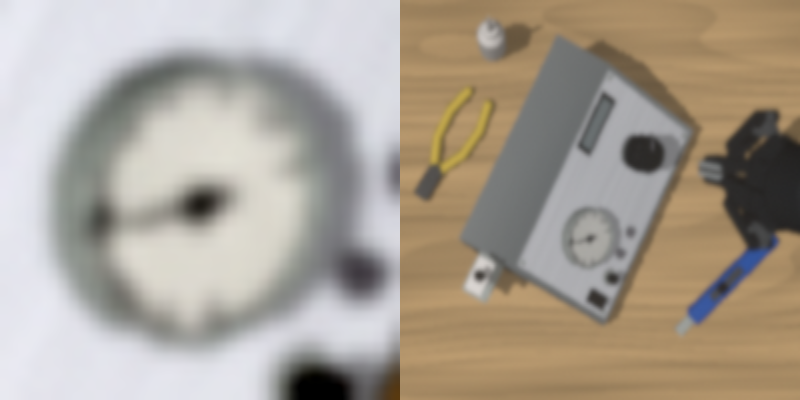

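The needle runs from the hub (203,205) to just counterclockwise of the marker (100,218), about 4° short of it. The knob is home and released, the arm is clear, and the other things are undisturbed. Handing in.

```bash
python3 -c "
from plant import manip
print(manip.close_job())"
```

```text
the job is handed in; nothing more can be done
None
```

The knob was pulled out, turned clockwise until the needle stood at the marker (68°), eased back and locked fully home at 60°, with the needle about 4–5° short of the marker; 60° over 80° was a close call (gap measured at 34–35°, tie at 35°), and the job is handed in.

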